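# Prop the splash cover and turn the grill's heat control up to its stop

## Task

The grill's heat control sits under a metal splash cover whose soft-close hinge slowly sinks shut. Swing the cover up past upright by its loop handle, ease the steel prop pin gently down into the socket in front of the cover's side ear, fully home, and let go of it so that the cover is propped open. Only then turn the knob clockwise until you feel it come up against its stop, hold it snug there for a moment without forcing it, let go, and leave the other things on the worktop where they are.

Things in the scene. Friction and masses are not known exactly. Their poses are not given: they have to be found in the camera images.
- unit: heat control: grey box 160 x 240 mm (x, y), its flat deck 40 mm above the worktop, on a black plinth 166 x 246 mm; fixed to the worktop. Origin: centre of the underside; x points from the front (loop handle) to the back (hinge), z up. The knob axis is at (-0.033, 0), the prop socket at (0.062, 0.098), the hinge line at x = 0.075, z = 0.085.
- cover (a joint): angle of the metal splash cover, rad: 0 closed (level), grows as it opens, upright 1.57, stop 2.05. Soft-close: strong damping (1.6 N m s/rad), weak closing torque (0.03 to 0.14 N m): from 1.95 it takes about 18 s to sink to 1.4, so prop it before. Open it at 0.6 rad/s or slower. On the seated pin it rests at about 1.4.
- cover_hinge (a point): point on the hinge line of the cover, middle of its width, 85 mm above the worktop. Axes as the unit's; the cover turns about y, its free edge moving up and back. The cover plate is 104 mm wide, 3 mm thick and reaches 125 mm from the hinge; an ear on its left (+y), 62 mm wide, 24 to 82 mm from the hinge line, is what rests on the pin.
- cover_handle (a point): middle of the loop handle's cross bar: 9 mm round bar along the unit's y, 61 mm clear between its side arms, 170 mm from the hinge line, 40 mm clear gap to the cover plate. Pinch it from above across the bar, fingers first opened to 30 mm; it turns in the pads, so the tool can point down on the whole arc.
- prop_pin: steel prop pin, 140 mm long, standing in its rest at the start: shaft 14 mm diameter with a 5 mm tapered foot, cylindrical head 18 mm diameter from 107 to 140 mm. Origin: centre of the foot's end; z along the pin to the head. 0.08 to 0.17 kg.
- pin_head (a point): point on the pin's axis inside the head, 125 mm above its foot: the height to grip.
- pin_rest: black block 56 x 56 x 30 mm fixed to the worktop, with a 17 mm hole 24 mm deep in which the pin stands. Origin: centre of the underside.
- socket (a point): centre of the mouth of the prop socket in the deck, 40 mm above the worktop: round hole 15 mm diameter, 2 mm chamfer, 30 mm deep, 13 mm in front of the hinge line, 98 mm to the unit's left (+y). With the pin home its foot is 10 mm above the worktop and its head ends 110 mm above the deck, in front of the cover's ear.
- knob_grip (a point): point on the knob's axis, 64 mm above the worktop. Black disc 42 mm diameter (top at 50 mm) with a grip bar across it, 42 mm long, 10 mm thick, from 49 to 76 mm above the worktop. The point's x axis runs along the bar to the pointer end (white line), z up. Starts with x at -1.17 to -0.07 rad from the unit's x (negative: clockwise from above).
- knob_pointer (a point): pointer end of the knob's bar, 20 mm from the axis.
- knob_axis (a point): fixed point of the unit on the knob's axis, 64 mm above the worktop; axes as the unit's.
- knob (a joint): twist, rad, between knob and spindle: torsion spring 0.4 N m/rad, positive when driven clockwise. About 0.08 while the spindle turns (friction 0.03 N m); rises at the stop: 0.15 to 0.6 is snug, over 0.6 (0.24 N m) is damage. The stop comes after 0.7 to 1.2 rad of clockwise turning, pointer to the unit's -y within 0.3 rad; it differs each time and must be felt.
- mug: cream mug, 116 mm over its handle, 101 mm tall; bystander
- pet_bottle: clear plastic bottle, 76 mm diameter, 315 mm tall; bystander
- spice_jar: spice jar with a red lid, 45 mm diameter, 106 mm tall; bystander
- flat_tin: flat food tin, 87 mm diameter, 40 mm tall, beside the pin rest; bystander
- matchbox: matchbox 36 x 53 x 15 mm, lying beside the heat control; bystander
- garlic: garlic bulb, 60 mm; bystander
Mind the look-alikes: they are no part of the job. Several things have the shape of the prop_pin; the one meant has the colours described above.

How it is judged (in metres and radians):
On the way, in this order (a step that is already met when the one before it is completed fails the run):
1. the cover is swung open past 1.5 rad (value of joint cover above 1.5 rad), for 0.2 s.
2. the pin is home in the socket and let go, with the cover open above 1.25 rad (horizontal distance between prop_pin and socket below 0.005 m and z of prop_pin in the frame of unit below 0.0135 m and angle between prop_pin's own z axis and vertical below 0.12 rad and value of joint cover above 1.25 rad and contact force between the fingers and prop_pin below 0.1 N), for 0.2 s.
3. the knob is held snug against its stop, twist above 0.15 rad (value of joint knob above 0.15 rad), for 0.2 s.
At the end, for the whole second after the job is handed in: Pin home in the socket (foot under 3.5 mm off the bottom, 5 mm off centre, tilt under 0.12 rad), cover open above 1.25 rad, released knob at its stop, pointing to the unit's right (pointer end on the -y side, under 7 mm towards the hinge from the axis; twist under 0.1 rad) (horizontal distance between prop_pin and socket below 0.005 m and z of prop_pin in the frame of unit below 0.0135 m and angle between prop_pin's own z axis and vertical below 0.12 rad and value of joint cover above 1.25 rad and x of knob_pointer in the frame of knob_axis below 0.007 m and y of knob_pointer in the frame of knob_axis below 0 m and value of joint knob below 0.1 rad and linear speed of prop_pin below 0.02 m/s); the robot touches nothing.
It fails at once if the pin is pressed on the heat control with more than 25 N (contact force between prop_pin and unit above 25 N).
It fails at once if the knob is twisted more than 0.6 rad against its spring (value of joint knob above 0.6 rad or value of joint knob below -0.6 rad).
It fails at once if a bystander is moved more than 40 mm (distance of any of mug, pet_bottle, spice_jar, flat_tin, matchbox, garlic from where it was at the start of the episode above 0.04 m).
It also fails if it takes over 72 s, if anything falls off the work surface, if the arm or the gripper's body presses on something with over 40 N, if the wrist force passes 120 N, or if a joint passes its speed limit or range.

## Robot

A 6-joint arm with a two-finger parallel gripper is mounted at the origin on a cart in front of the work surface, level with it; the furniture and walls round the work are solid. World frame = base frame: x ahead of the robot, y to its left, z up, the work surface at z = 0. Lengths are in mm, angles in degrees, forces in N, time in s.
With the tool pointing down it reaches from about 300 to 850 mm from the base axis. Payload 4.2 kg.
Tool frame: the origin (TCP) lies midway between the tips of the shut fingers; the grasp point (between the pads) lies 19 mm behind it; z points along the fingers, y is the line along which they close (so a half turn about z gives the same grasp; the last joint's range is limited). The gripper opens to 91 mm and grips with 3 to 60 N. Pads are 32 mm wide; open, the fingers measure 118 mm over their backs; the gripper's body (76 mm by 178 mm) begins 60 mm behind the grasp point.
Start: joints at [62.682, 18.312, 89.639, -0, 72.044, -1.146], TCP at [253.625, 516.06, 213.976] pointing down, gripper open.
Joint ranges: [-177.97, 177.97], [-48.28, 115.42], [12.27, 149.76], [-77.06, 257.06], [2.81, 150.46], [-146.56, 146.56]. Speed limits (degrees/s): [147.25, 147.25, 180, 180, 180, 180].

## Interface

Orientations are given as [roll, pitch, yaw] about the fixed x, y, z axes, in that order (R = Rz(yaw) Ry(pitch) Rx(roll)).
In Python, from workcell import env gives the robot as it stands.
- The arm moves only by the shell command python3 -m jog 'ROWS' [FORCE]. ROWS is a JSON object of lists of equal length, an entry for each row: "jaw": the finger opening in mm, from 0 to 91.2; "slide": the shift along the tool's x, y, z in units of 30 mm (1.0 is 30 mm), a list of three; "spin": the turn about the tool's z in units of 8 degrees (1.0 is 8 degrees). In form: {"jaw": [jaw, ...], "slide": [[dx, dy, dz], ...], "spin": [spin, ...]}. A call has 1 to 10 rows; each row shifts and turns the commanded pose from where the row before left it, along the tool's axes as they then stand; what a row does not reach is not made up. A row lasts 1/10 s, in which the tool goes at most 50 mm and 8.59 degrees, less where a joint would pass 70% of its speed; a pose out of reach is approached as far as the arm can. A call is refused whole if a number of a shift passes 1 or a number of a turn 1, either way. A call with a gripper value outside its range is refused whole. The fingers move at their own pace and stop on an object; FORCE is the grip in N (left out, the last holds). Time passes only in rows, so rows that do not move let the fingers close. It gives the time, the measured TCP pose, the force, the opening and the grip force at its end, in the units of the state.
- env.state(): the state, without advancing time (a new reading comes with each control period).
- env.grab_frame(name): name is "scene" or "top" or "wrist"; returns the picture (400x640x3 uint8, red, green, blue); there is no depth.
- env.camera_model(name): a dict with "fx", "fy", "cx", "cy" (pixels), "camera_from_world" (4x4, takes a point from world to camera coordinates). Camera axes: x right, y up, looking along -z (the intrinsics and any distortion apply to the point x, -y, -z); pixel columns grow to the right and rows downward; lengths in mm; the calibration is good to about 2 mm. A picture is of the moment at which its call begins: read the wrist's pose just before it. camera_model takes no time and is no camera call; for the wrist camera it gives the pose at the moment of the call.
- env.job_done(): hands the job in; it is judged then, once.
The state is a dict: "time_s": time; "qpos": joint angles; "qvel": joint speeds; "effort": joint torques, N m; "ee_pos": TCP position; "ee_rot": TCP orientation; "force": force on the tool from outside, world axes, zero at the start; "torque": the same for the moment, N m; "gripper_width": finger opening in mm; "gripper_force": force on a finger pad.
Only numpy, scipy, OpenCV 4.12 (cv2) and the standard library are available. Lean on these libraries where they do the work, as an engineer would, in place of code of your own. Each camera call takes 0.05 s, during which the arm holds its last target. There are 200 camera calls.

## Working session

There is one attempt and no reset: what is moved stays moved. The work goes in short steps, Python scripts to look and compute and a shell command to move; the robot and the scene stay as the last step left them, time stands still between calls to the robot, and variables do not carry over. Pictures are saved under pics/ and viewed, at most 10 in all, crops included, and the job is handed in when it is done.

```bash
mkdir -p pics; ls; python3 - <<'E'
from workcell import env
import cv2,numpy as np
s=env.state();print(s)
for n in("scene","top"):
    cv2.imwrite(f"pics/{n}0.png",env.grab_frame(n)[:,:,::-1])
    m=env.camera_model(n);print(n,{k:(np.round(v,3).tolist() if hasattr(v,'__len__') and not isinstance(v,str) else v) for k,v in m.items()})
E
```

```text
pics
{'time_s': 0.0, 'qpos': array([ 6.26793178e+01,  1.83517333e+01,  8.97072988e+01, -8.66404478e-04,
        7.20418884e+01, -1.14582546e+00]), 'qvel': array([ 0.02929887, -0.06813844, -0.02097947, -0.19114667, -0.00375214,
       -0.03143754]), 'effort': array([ 4.16696439e-04, -4.12467599e+01, -2.31975603e+01,  7.28271296e-02,
        4.55469999e-02, -1.35357832e-04]), 'ee_pos': array([253.41156418, 515.58693329, 213.11329289]), 'ee_rot': array([-1.79899083e+02, -1.19455829e-03,  1.53825410e+02]), 'force': array([ 0.31197624, -0.09412641,  0.88167664]), 'torque': array([ 0.06463121, -0.03943644, -0.00156929]), 'gripper_force': 0.0, 'gripper_width': 91.18643713451111}
scene {'fx': 445.3494153778297, 'fy': 445.3494153778297, 'cx': 323.5082369092373, 'cy': 200.52487401615255, 'camera_from_world': [[0.47, -0.883, -0.017, -356.956], [0.388, 0.19, 0.902, -296.754], [-0.793, -0.43, 0.432, -1089.822], [0.0, 0.0, 0.0, 1.0]]}
top {'fx': 440.4140010280374, 'fy': 440.4140010280374, 'cx': 319.22839977801135, 'cy': 197.32762986235218, 'camera_from_world': [[-0.01, -1.0, 0.026, -110.836], [0.996, -0.007, 0.085, -578.257], [-0.085, 0.027, 0.996, -1301.608], [0.0, 0.0, 0.0, 1.0]]}
```

View pics/scene0.png

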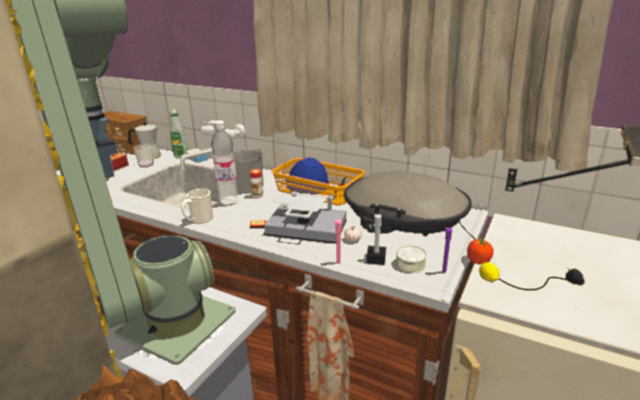

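View pics/top0.png

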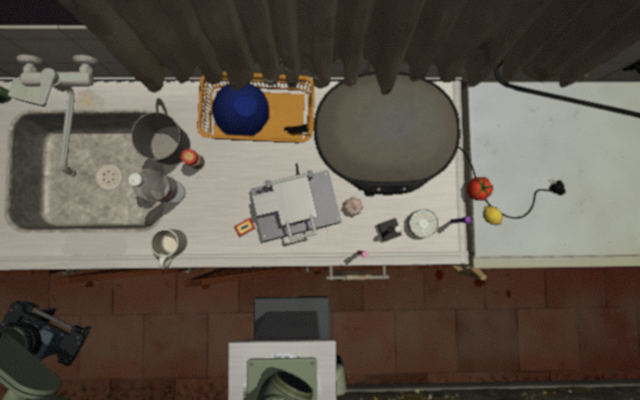

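The scene shows three pin-shaped things: pink (338,240), steel standing in a black block (377,238) and purple (447,250). The steel one in the block fits the description. The unit is at about (305,222) in scene and (293,205) in top. I'll confirm it in an enlarged crop.

```bash
python3 - <<'E'
import cv2,numpy as np
a=cv2.imread("pics/scene0.png")[185:285,240:500];b=cv2.imread("pics/top0.png")[160:260,225:485]
cv2.imwrite("pics/crop1.png",cv2.resize(np.vstack([a,b]),None,fx=3,fy=3,interpolation=cv2.INTER_CUBIC))
E
```

```text
(no output)
```

View pics/crop1.png

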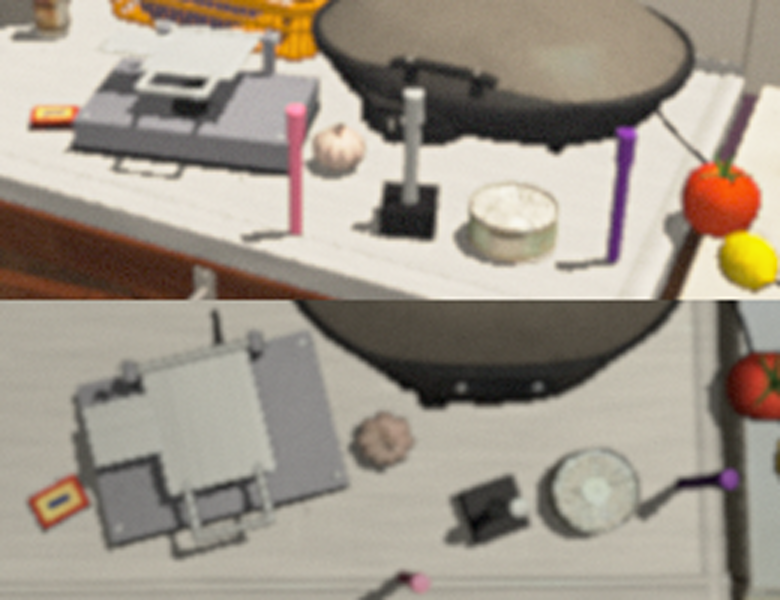

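The crop confirms it. The steel pin stands in the black block (scene head 378,216; top head 398,229). The pink and purple rods are look-alikes without a rest. In top, the handle bar's middle is at about (295,242).

```bash
cat > h.py <<'E'
import numpy as np
from workcell import env
def ray(m,p):
    T=np.array(m["camera_from_world"]);R,t=T[:3,:3],T[:3,3]
    d=np.array([(p[0]-m["cx"])/m["fx"],-(p[1]-m["cy"])/m["fy"],-1.]);return -R.T@t,R.T@d
def atz(m,p,z):
    c,d=ray(m,p);return c+d*(z-c[2])/d[2]
def tri(*mp):
    A=np.zeros((3,3));b=np.zeros(3)
    for m,p in mp:
        c,d=ray(m,p);d=d/np.linalg.norm(d);P=np.eye(3)-np.outer(d,d);A+=P;b+=P@c
    x=np.linalg.solve(A,b);r=[np.linalg.norm(np.cross(d/np.linalg.norm(d),x-c)) for c,d in (ray(m,p) for m,p in mp)]
    return x,max(r)
def proj(m,X):
    T=np.array(m["camera_from_world"]);c=T[:3,:3]@X+T[:3,3];return np.array([m["cx"]+m["fx"]*c[0]/-c[2],m["cy"]-m["fy"]*c[1]/-c[2]])
E
python3 - <<'E'
from h import *
np.set_printoptions(precision=1,suppress=True)
S,T=env.camera_model("scene"),env.camera_model("top")
s=lambda X,Y:(S,(240+X/3,185+Y/3)); t=lambda X,Y:(T,(225+X/3,160+(Y-300)/3))
print("pin head",tri(s(415,93),t(519,508)))
print("pink",tri(s(296,107),t(419,582)))
for c in [(310,332),(345,487),(110,545),(80,393)]: print("deck",atz(*t(*c),40))
print("handleL",tri(s(118,165),t(178,552)),atz(*t(178,552),85)); print("handleR",tri(s(180,173),t(243,537)),atz(*t(243,537),85))
for c in [(452,495),(515,477),(530,525),(468,543)]: print("rest",atz(*t(*c),30))
print("pin foot z30",atz(*s(411,190),30))
for n in("scene","top","wrist"):
    m=env.camera_model(n);print(n,[k for k in m])
m=env.camera_model("wrist");print(ray(m,(320,200)),m['fx'])
E
```

```text
pin head (array([ 477.9, -328.5,  143.5]), np.float64(0.6702716650210244))
pink (array([ 411.4, -235.9,  138.6]), np.float64(0.42252531929542875))
deck [ 656.2 -143.5   40. ]
deck [ 501.1 -176.4   40. ]
deck [446.2  55.6  40. ]
deck [596.5  85.4  40. ]
handleL (array([438.2,  -9.5,   1.6]), np.float64(0.5519867345949416)) [439.6 -13.5  85. ]
handleR (array([453.3, -76.4,   1.4]), np.float64(1.7673936264615848)) [453.2 -75.3  85. ]
rest [ 492.4 -284.2   30. ]
rest [ 509.8 -348.    30. ]
rest [ 461.7 -361.9   30. ]
rest [ 444.5 -299.2   30. ]
pin foot z30 [ 487.7 -325.5   30. ]
scene ['fx', 'fy', 'cx', 'cy', 'camera_from_world']
top ['fx', 'fy', 'cx', 'cy', 'camera_from_world']
wrist ['fx', 'fy', 'cx', 'cy', 'camera_from_world']
(array([191.8, 546.8, 383.1]), array([ 0.2, -0.1, -1. ])) 323.3704177943117
```

```bash
python3 -m jog '{"jaw":[91,91,91,91,91,91,91,91,91,91],"slide":[[-1,0,0],[-1,0,0],[-1,0,0],[-1,0,0],[-1,0,0],[-1,0,0],[-1,0,0],[-1,0,0],[-1,0,0],[-1,0,0]],"spin":[0.91,0.91,0.91,0.91,0.91,0.91,0.91,0,0,0]}' 20; python3 -c "
from h import *
T=env.camera_model('top');print(proj(T,np.array([457.4,-65.8,85])))"
```

```text
time_s: 1.1
ee_pos: [409.6, 275.9, 213.6]
ee_rot: [-180.0, 0.0, 102.9]
force: [1.1, -0.2, 0.6]
gripper_width: 91.1
gripper_force: 0.0
[302.67588335 237.54315676]
```

```bash
python3 -m jog '{"jaw":[91,91,91,91,91,91,91,91,91,91],"slide":[[-1,-0.1,0],[-1,-0.1,0],[-1,-0.1,0],[-1,-0.1,0],[-1,-0.1,0],[-1,-0.1,0],[-1,-0.1,0],[-1,-0.1,0],[-0.5,-0.1,0],[0,0,0]],"spin":[0,0,0,0,0,0,0,0,0,0]}'; cat > snap.py <<'E'
import sys,json,cv2,numpy as np
from h import *
n=sys.argv[1];m=env.camera_model("wrist");f=env.grab_frame("wrist")
json.dump({k:np.array(v).tolist() for k,v in m.items()},open(f"pics/{n}.json","w"));cv2.imwrite(f"pics/{n}.png",f[:,:,::-1])
E
python3 snap.py w1
```

```text
time_s: 2.1
ee_pos: [439.9, 21.1, 213.6]
ee_rot: [-180.0, 0.0, 102.7]
force: [-0.6, 0.5, 0.2]
gripper_width: 90.7
gripper_force: 0.0
```

View pics/w1.png

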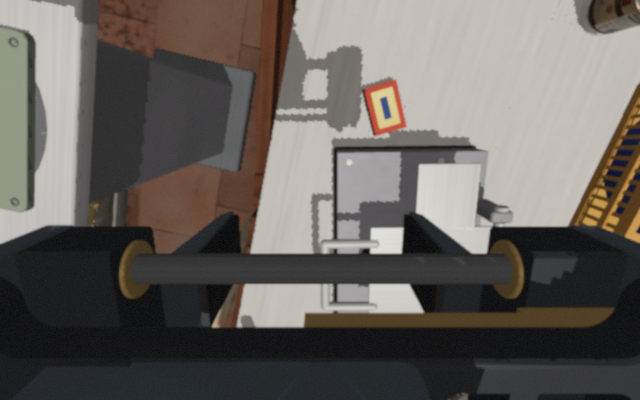

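Wrist view 1: the handle bar is at column 326 (rows 245–305), the deck's left front corner at (336,148) and its left back corner at (487,150). The gripper hides the rest, so I'll take a second view further to the right.

```bash
python3 -m jog '{"jaw":[60,30,30,30,30],"slide":[[-1,0,0],[-1,0,0],[-1,0,0],[0,0,0],[0,0,0]],"spin":[0,0,0,0,0]}'; python3 snap.py w2; python3 - <<'E'
import cv2
a=cv2.imread("pics/w2.png")[0:300,200:600];cv2.imwrite("pics/w2c.png",cv2.resize(a,None,fx=2,fy=2,interpolation=cv2.INTER_CUBIC))
E
```

```text
time_s: 2.65
ee_pos: [460.1, -64.4, 213.6]
ee_rot: [-180.0, -0.1, 102.8]
force: [0.1, 0.5, -0.5]
gripper_width: 53.9
gripper_force: 0.0
```

View pics/w2c.png

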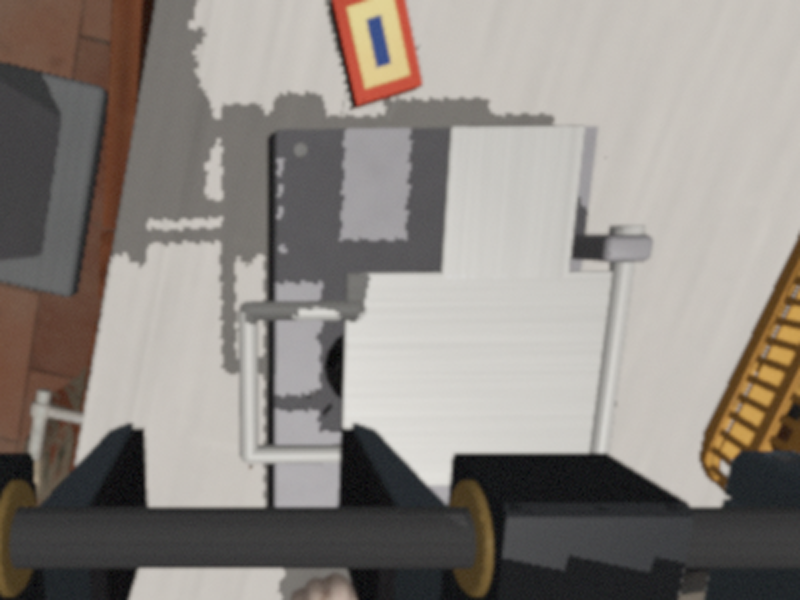

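```bash
python3 - <<'E'
from h import *; import json
np.set_printoptions(precision=1,suppress=True)
A,B=[json.load(open(f"pics/w{i}.json")) for i in(1,2)]
w=lambda X,Y:(B,(200+X/2,Y/2))
L=tri((A,(326,244)),w(249,311));R=tri((A,(326,306)),w(249,454));print("L",L,"R",R)
fl=tri((A,(336,148)),w(272,133));print("deckFL",fl)
print("hinge post",tri((A,(497,214)),w(630,246)))
M=(L[0]+R[0])/2;d=L[0]-R[0];print("mid",M,np.degrees(np.arctan2(-d[0],d[1])))
# deck left edge at z=40
a=atz(*w(272,133),40);b=atz(*w(445,128),40);print(a,b,np.degrees(np.arctan2(*(b-a)[1::-1])))
c=atz(*w(272,133),40);e=atz(*w(272,500),40);print("front edge yaw",np.degrees(np.arctan2(-(c-e)[0],(c-e)[1])))
y=np.radians(12.9);ux=np.array([np.cos(y),np.sin(y)]);uy=np.array([-ux[1],ux[0]])
print("unit from deck FL",a[:2]+80*ux-120*uy,"handle from it",a[:2]-15*ux-120*uy)
E
```

```text
L (array([456.6, -31.1,  84.4]), np.float64(0.4341870525882248)) R (array([472.4, -99.7,  82.6]), np.float64(0.3863179617342775))
deckFL (array([449.7,  56.7,  10.3]), np.float64(0.17318891464480407))
hinge post (array([615.8,  35.3,  81.9]), np.float64(2.450403587888441))
mid [464.5 -65.4  83.5] 12.975047755928122
[449.1  52.4  40. ] [532.3  73.8  40. ] 14.395802798040444
front edge yaw 13.49687475447747
unit from deck FL [553.9 -46.7] handle from it [461.3 -67.9]
```

```bash
python3 -m jog '{"jaw":[30,30,30,30,30,30,30,30,5,5],"slide":[[-0.06,0.12,0.5],[0,0,0.9],[0,0,0.9],[0,0,0.9],[0,0,0.9],[0,0,0.6],[0,0,0.22],[0,0,0],[0,0,0],[0,0,0]],"spin":[0,0,0,0,0,0,0,0,0,0]}' 25; python3 -m jog '{"jaw":[5,5],"slide":[[0,0,0],[0,0,0]],"spin":[0,0]}'
```

```text
time_s: 3.7
ee_pos: [464.9, -65.9, 67.4]
ee_rot: [179.9, 0.0, 102.9]
force: [-0.1, 0.3, 0.0]
gripper_width: 16.5
gripper_force: 0.0
time_s: 3.9
ee_pos: [463.3, -66.3, 66.7]
ee_rot: [-179.9, 0.0, 102.9]
force: [-2.6, -1.6, 1.3]
gripper_width: 8.3
gripper_force: 25.0
```

```bash
python3 -m jog '{"jaw":[5,5,5,5,5,5,5,5,5,5],"slide":[[0,0.01,-0.28],[0,0.02,-0.28],[0,0.035,-0.28],[0,0.05,-0.28],[0,0.06,-0.28],[0,0.08,-0.27],[0,0.09,-0.27],[0,0.1,-0.26],[0,0.12,-0.26],[0,0.13,-0.25]],"spin":[0,0,0,0,0,0,0,0,0,0]}' 30
```

```text
time_s: 4.9
ee_pos: [481.7, -61.9, 148.0]
ee_rot: [-179.7, -0.0, 102.9]
force: [-6.9, -3.7, -2.8]
gripper_width: 8.3
gripper_force: 30.0
```

```bash
python3 -m jog '{"jaw":[5,5,5,5,5,5,5,5,5,5],"slide":[[0,0.14,-0.245],[0,0.155,-0.24],[0,0.165,-0.23],[0,0.18,-0.22],[0,0.19,-0.21],[0,0.2,-0.2],[0,0.21,-0.19],[0,0.22,-0.18],[0,0.225,-0.17],[0,0.235,-0.16]],"spin":[0,0,0,0,0,0,0,0,0,0]}'
```

```text
time_s: 5.9
ee_pos: [534.8, -49.4, 211.6]
ee_rot: [-179.3, -0.0, 102.9]
force: [-18.8, -4.5, 15.2]
gripper_width: 8.4
gripper_force: 30.0
```

```bash
python3 -m jog '{"jaw":[5,5,5,5,5,5,5,5,5,5],"slide":[[0,0.22,-0.165],[0,0.22,-0.155],[0,0.23,-0.14],[0,0.24,-0.125],[0,0.25,-0.11],[0,0.26,-0.1],[0,0.27,-0.08],[0,0.28,-0.065],[0,0.28,-0.05],[0,0.28,-0.03]],"spin":[0,0,0,0,0,0,0,0,0,0]}'
```

```text
time_s: 6.9
ee_pos: [613.4, -30.9, 242.7]
ee_rot: [-180.0, -0.1, 102.9]
force: [-7.5, -0.9, 7.8]
gripper_width: 8.2
gripper_force: 30.0
```

```bash
python3 -m jog '{"jaw":[5,5,5,5,5,5,5,5,5,5],"slide":[[0,0.28,-0.01],[0,0.28,0],[0,0.28,0.015],[0,0.28,0.03],[0,0.28,0.04],[0,0.28,0.05],[0,0.27,0.07],[0,0.27,0.08],[0,0.26,0.1],[0,0.2,0.08]],"spin":[0,0,0,0,0,0,0,0,0,0]}'
```

```text
time_s: 7.9
ee_pos: [693.2, -12.3, 228.8]
ee_rot: [179.8, -0.1, 102.9]
force: [-4.0, 1.3, 5.5]
gripper_width: 8.2
gripper_force: 30.0
```

```bash
python3 -m jog '{"jaw":[30,30,30,30,30,50,60,60,60,60],"slide":[[0,0,0],[0,0,0],[0,0,-0.8],[0,0,-1],[0,0,-0.6],[0,-1,0],[0,-1,0],[0,-1,0.6],[0,-1,1],[0,-0.6,0.8]],"spin":[0,0,0,0,0,0,0,0,0,0]}' 20; python3 -m jog '{"jaw":[60],"slide":[[0,0,0]],"spin":[0]}'; python3 snap.py w3;  python3 - <<'E'
import cv2
a=cv2.imread("pics/w3.png")[0:240,240:560];cv2.imwrite("pics/w3c.png",cv2.resize(a,None,fx=2.5,fy=2.5,interpolation=cv2.INTER_CUBIC))
E
```

```text
time_s: 8.9
ee_pos: [556.3, -44.9, 225.5]
ee_rot: [179.9, 0.0, 102.8]
force: [0.3, 0.5, 0.0]
gripper_width: 60.6
gripper_force: 0.0
time_s: 9.0
ee_pos: [554.2, -44.7, 223.3]
ee_rot: [-179.6, -0.1, 102.8]
force: [0.7, -0.5, 0.9]
gripper_width: 59.7
gripper_force: 0.0
```

View pics/w3c.png

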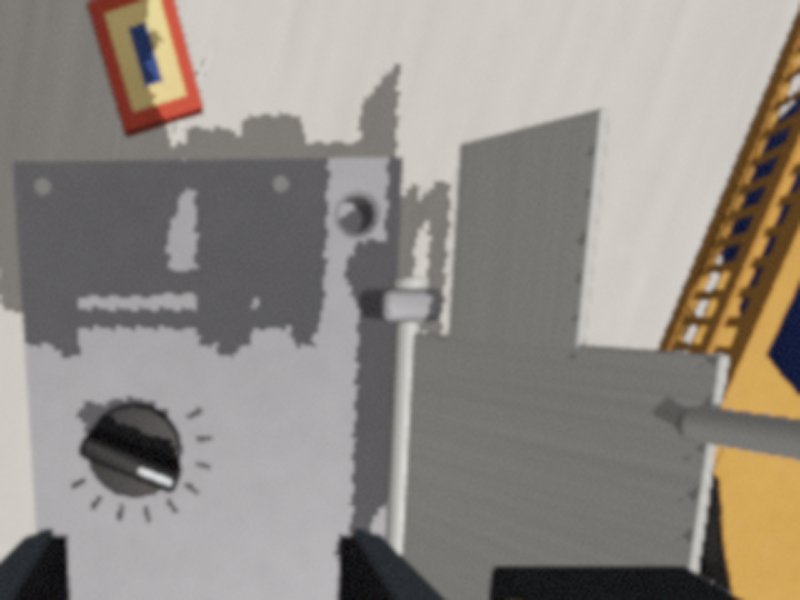

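The cover stands open. The socket mouth is at w3 pixel (382,86). The knob's disc is centred at about (294,180), with the pointer end at the lower right. The bar's direction is about −0.3 rad.

```bash
python3 - <<'E'
from h import *; import json
np.set_printoptions(precision=1,suppress=True)
C=json.load(open("pics/w3.json"));w=lambda X,Y:(C,(240+X/2.5,Y/2.5))
s=atz(*w(356,214),40);print("socket",s)
fl=atz(*w(15,162),40);bl=atz(*w(401,158),40);print("deck FL BL",fl,bl,np.linalg.norm(bl-fl),np.degrees(np.arctan2(*(bl-fl)[1::-1])))
k=atz(*w(135,450),50);print("knob disc",k)
p,q=atz(*w(86,445),76),atz(*w(180,478),76);print("bar",p,q,(p+q)/2,np.degrees(np.arctan2(*(q-p)[1::-1])))
d=(s-k)[:2];print("sock-knob len",np.linalg.norm(d),"exp",np.hypot(95,98),"yaw",np.degrees(np.arctan2(d[1],d[0])-np.arctan2(98,95)))
E
```

```text
socket [593.5  66.   40. ]
deck FL BL [452.2  54.7  40. ] [605.6  91.   40. ] 157.70419093715375 13.295224014622972
knob disc [524.7 -49.8  50. ]
bar [506.4 -46.7  76. ] [545.9 -51.5  76. ] [526.2 -49.1  76. ] -6.9914056790399846
sock-knob len 134.69203540962482 exp 136.48809471891678 yaw 13.387149896502267
```

```bash
cat > plan.py <<'E'
import sys
from h import *
# target x y z yaw nrows [yaw0 x0 y0 z0]
a=list(map(float,sys.argv[1:]));t=np.array(a[:3]);n=int(a[4]);s=env.state();p=s["ee_pos"];y=s["ee_rot"][2]
dy=((a[3]-y+180)%360-180)/n;d=(t-p)/n
for k in range(n):
    r=np.radians(y+k*dy);print([round(float(v)/30,2)+0. for v in(d[0]*np.cos(r)+d[1]*np.sin(r),d[0]*np.sin(r)-d[1]*np.cos(r),-d[2])],round(-dy/8,2))
E
python3 plan.py 482 -328 245 160 10
```

```text
[-0.87, -0.45, -0.06] -0.71
[-0.82, -0.54, -0.06] -0.71
[-0.76, -0.62, -0.06] -0.71
[-0.69, -0.69, -0.06] -0.71
[-0.62, -0.76, -0.06] -0.71
[-0.54, -0.81, -0.06] -0.71
[-0.46, -0.86, -0.06] -0.71
[-0.37, -0.9, -0.06] -0.71
[-0.28, -0.94, -0.06] -0.71
[-0.18, -0.96, -0.06] -0.71
```

```bash
python3 -m jog '{"jaw":[60,60,60,60,60,60,60,60,60,60],"slide":[[-0.87,-0.45,-0.06],[-0.82,-0.54,-0.06],[-0.76,-0.62,-0.06],[-0.69,-0.69,-0.06],[-0.62,-0.76,-0.06],[-0.54,-0.81,-0.06],[-0.46,-0.86,-0.06],[-0.37,-0.9,-0.06],[-0.28,-0.94,-0.06],[-0.18,-0.96,-0.06]],"spin":[-0.71,-0.71,-0.71,-0.71,-0.71,-0.71,-0.71,-0.71,-0.71,-0.71]}'; python3 -m jog '{"jaw":[60],"slide":[[0,0,0]],"spin":[0]}'; python3 snap.py w4;  python3 - <<'E'
import cv2
a=cv2.imread("pics/w4.png")[60:300,160:480];cv2.imwrite("pics/w4c.png",cv2.resize(a,None,fx=2.5,fy=2.5,interpolation=cv2.INTER_CUBIC))
E
```

```text
time_s: 10.05
ee_pos: [484.8, -330.4, 246.3]
ee_rot: [-179.9, 0.3, 159.9]
force: [-0.1, 0.6, 0.3]
gripper_width: 60.1
gripper_force: 0.0
time_s: 10.15
ee_pos: [484.2, -332.3, 246.0]
ee_rot: [-179.9, 0.3, 159.5]
force: [0.9, -0.3, -0.3]
gripper_width: 59.9
gripper_force: 0.0
```

View pics/w4c.png

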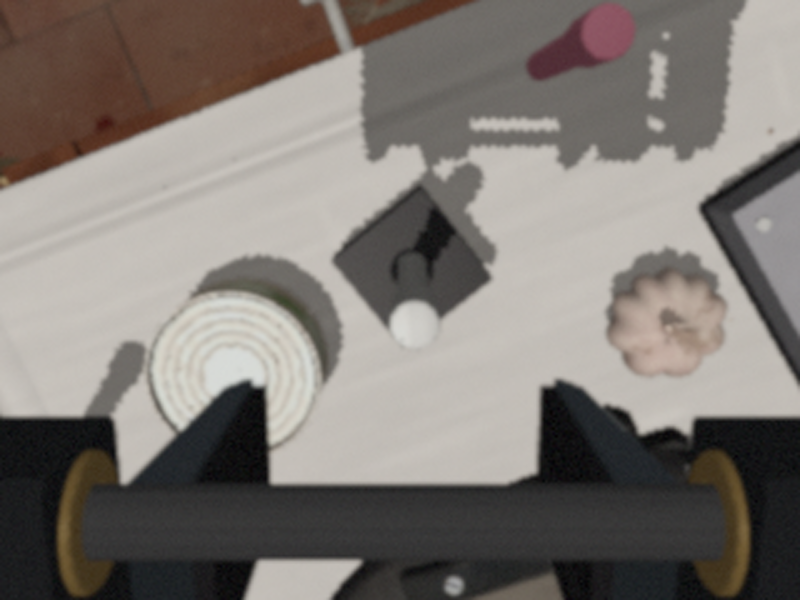

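The steel pin's head top is at w4 pixel (325.6,190). The hole in the rest is at (324.4,167).

```bash
python3 - <<'E'
from h import *; import json
np.set_printoptions(precision=1,suppress=True)
C=json.load(open("pics/w4.json"));w=lambda X,Y:(C,(160+X/2.5,60+Y/2.5))
print("head",atz(*w(414,325),146),"hole",atz(*w(411,267),30))
print("tri",tri(w(414,325),(env.camera_model("scene"),(378.3,216)),(env.camera_model("top"),(398,229.3))))
a,b=atz(*w(492,280),30),atz(*w(333,260),30);print("rest diag mid",(a+b)/2)
E
python3 plan.py 479 -327 160 160 3
```

```text
head [ 480.1 -326.1  146. ] hole [ 479.  -325.8   30. ]
tri (array([ 479.3, -327.6,  143.2]), np.float64(1.897978713141231))
rest diag mid [ 480.7 -325.6   30. ]
[0.07, 0.01, 0.95] -0.02
[0.07, 0.01, 0.95] -0.02
[0.07, 0.01, 0.95] -0.02
```

```bash
python3 -m jog '{"jaw":[60,60,60,60],"slide":[[0.2,0.15,0.9],[0,0,0.9],[0,0,0.9],[0,0,0]],"spin":[0,0,0,0]}'; python3 plan.py 479.8 -326 112 160 3
```

```text
time_s: 10.6
ee_pos: [478.1, -319.7, 160.4]
ee_rot: [179.9, -0.3, 159.7]
force: [-1.1, 0.2, -0.1]
gripper_width: 60.0
gripper_force: 0.0
[-0.04, -0.06, 0.54] -0.01
[-0.04, -0.06, 0.54] -0.01
[-0.04, -0.06, 0.54] -0.01
```

```bash
python3 -m jog '{"jaw":[60,60,60,60,60],"slide":[[-0.12,-0.15,0.55],[0,0,0.55],[0,0,0.5],[0,0,0],[0,0,0]],"spin":[0,0,0,0,0]}'; python3 plan.py 479.8 -326 112 160 1
```

```text
time_s: 11.1
ee_pos: [481.7, -327.3, 116.6]
ee_rot: [-180.0, 0.2, 159.7]
force: [-0.2, 0.1, -0.4]
gripper_width: 60.0
gripper_force: 0.0
[0.07, 0.02, 0.15] -0.04
```

```bash
python3 -m jog '{"jaw":[60,60,40,10,10,10,10,10],"slide":[[0.04,0,0.13],[0,0,0],[0,0,0],[0,0,0],[0,0,0],[0,0,0],[0,0,0],[0,0,0]],"spin":[0,0,0,0,0,0,0,0]}' 30; python3 -c "
from h import *
for i in range(3):
  s=env.state();print(s['ee_pos'].round(1),s['force'].round(1))"
```

```text
time_s: 11.9
ee_pos: [479.1, -326.6, 111.0]
ee_rot: [180.0, -0.0, 159.7]
force: [-0.1, 1.0, 1.0]
gripper_width: 17.4
gripper_force: 30.0
[ 479.1 -326.6  111. ] [-0.1  1.   1. ]
[ 479.1 -326.6  111. ] [-0.1  1.   1. ]
[ 479.1 -326.6  111. ] [-0.1  1.   1. ]
```

```bash
python3 -m jog '{"jaw":[10,10,10,10,10],"slide":[[0,0,-0.5],[0,0,-1],[0,0,-1],[0,0,-0.5],[0,0,0]],"spin":[0,0,0,0,0]}'; python3 plan.py 515.5 47 195 178 13
```

```text
time_s: 12.4
ee_pos: [480.1, -327.4, 203.3]
ee_rot: [-179.9, 0.3, 159.7]
force: [0.3, -0.6, -1.6]
gripper_width: 17.4
gripper_force: 30.0
[0.25, 0.93, 0.02] -0.18
[0.23, 0.94, 0.02] -0.18
[0.2, 0.94, 0.02] -0.18
[0.18, 0.95, 0.02] -0.18
[0.16, 0.95, 0.02] -0.18
[0.13, 0.96, 0.02] -0.18
[0.11, 0.96, 0.02] -0.18
[0.09, 0.96, 0.02] -0.18
[0.06, 0.96, 0.02] -0.18
[0.04, 0.96, 0.02] -0.18
[0.01, 0.96, 0.02] -0.18
[-0.01, 0.96, 0.02] -0.18
[-0.03, 0.96, 0.02] -0.18
```

```bash
python3 -m jog '{"jaw":[10,10,10,10,10,10,10,10,10,10],"slide":[[0.25,0.93,0.02],[0.23,0.94,0.02],[0.2,0.94,0.02],[0.18,0.95,0.02],[0.16,0.95,0.02],[0.13,0.96,0.02],[0.11,0.96,0.02],[0.09,0.96,0.02],[0.06,0.96,0.02],[0.04,0.96,0.02]],"spin":[-0.18,-0.18,-0.18,-0.18,-0.18,-0.18,-0.18,-0.18,-0.18,-0.18]}'
python3 -m jog '{"jaw":[10,10,10,10,10,10],"slide":[[0.01,0.96,0.02],[-0.01,0.96,0.3],[-0.03,0.8,0.5],[0,0.2,0.4],[0,0,0.2],[0,0,0]],"spin":[-0.18,-0.18,-0.18,0,0,0]}'
python3 plan.py 593.5 65.5 153 178 6
```

```text
time_s: 13.4
ee_pos: [504.2, -37.2, 193.4]
ee_rot: [180.0, -0.2, 174.1]
force: [0.2, 0.6, -2.2]
gripper_width: 17.5
gripper_force: 30.0
time_s: 14.0
ee_pos: [511.7, 48.0, 150.9]
ee_rot: [-180.0, -0.2, 178.4]
force: [0.1, -0.3, -1.1]
gripper_width: 16.9
gripper_force: 30.0
[-0.45, 0.11, -0.01] 0.01
[-0.45, 0.11, -0.01] 0.01
[-0.45, 0.11, -0.01] 0.01
[-0.45, 0.11, -0.01] 0.01
[-0.45, 0.11, -0.01] 0.01
[-0.45, 0.11, -0.01] 0.01
```

```bash
python3 -m jog '{"jaw":[10,10,10,10,10,10,10,10],"slide":[[-0.4,0.1,0],[-0.6,0.15,0],[-0.6,0.15,0],[-0.6,0.15,0],[-0.4,0.1,0],[-0.1,0.02,0],[0,0,0],[0,0,0]],"spin":[0,0,0,0,0,0,0,0]}'
python3 plan.py 593.5 65.5 148 178 1
python3 -m jog '{"jaw":[10],"slide":[[0,0,0]],"spin":[0]}'; python3 plan.py 593.5 65.5 148 178 1
python3 snap.py w5; python3 - <<'E'
import cv2
a=cv2.imread("pics/w5.png")[60:300,160:480];cv2.imwrite("pics/w5c.png",cv2.resize(a,None,fx=2.5,fy=2.5,interpolation=cv2.INTER_CUBIC))
E
```

```text
time_s: 14.8
ee_pos: [593.7, 66.3, 152.4]
ee_rot: [-180.0, -0.0, 178.4]
force: [-0.4, -0.3, -1.4]
gripper_width: 17.5
gripper_force: 30.0
[0.01, -0.03, 0.15] 0.05
time_s: 14.9
ee_pos: [593.7, 66.4, 152.6]
ee_rot: [-180.0, -0.0, 178.4]
force: [-0.1, 0.2, -2.0]
gripper_width: 17.4
gripper_force: 30.0
[0.0, -0.03, 0.15] 0.05
```

View pics/w5c.png

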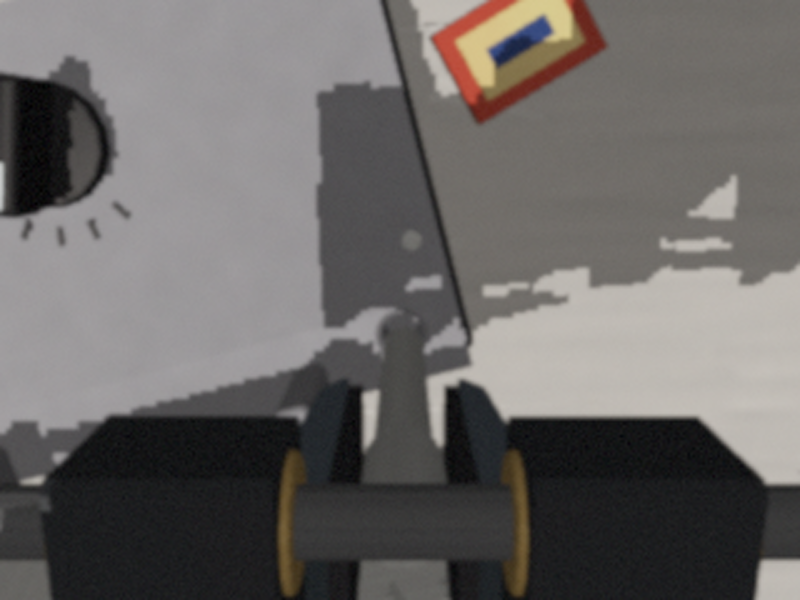

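```bash
python3 - <<'E'
from h import *; import json
np.set_printoptions(precision=1,suppress=True)
C=json.load(open("pics/w5.json"));f=lambda p:(proj(C,np.array(p,float))-[160,60])*2.5
print("sock",f((593.5,66,40)),"ring",f((584,66,40)),f((603,66,40)),f((593.5,56.5,40)),f((593.5,75.5,40)))
print("foot",f((594,66.5,47.5)),"front edge",f((588,66.5,47.5)),"head?",f((594,66.5,172)))
E
python3 - <<'E'
import cv2
a=cv2.imread("pics/w5.png")[170:220,290:350];cv2.imwrite("pics/w5d.png",cv2.resize(a,None,fx=10,fy=10,interpolation=cv2.INTER_CUBIC))
E
```

```text
sock [399.7 334. ] ring [398.9 308.1] [400.5 359.4] [373.3 334.7] [426.1 333.2]
foot [401.1 340.3] front edge [400.6 323.7] head? [400.3 490.9]
```

View pics/w5d.png

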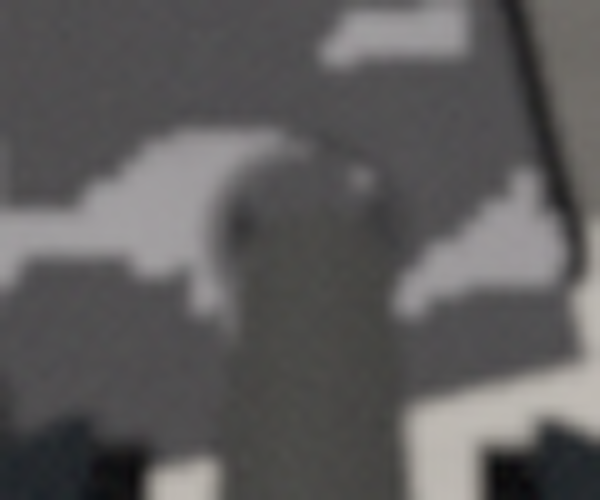

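The foot sits over the socket mouth and about 1 mm too far towards +y. I'll correct that and lower it slowly.

```bash
python3 -m jog '{"jaw":[10,10,10,10,10,10,10,10],"slide":[[0,-0.03,0.1],[0,0,0.1],[0,0,0.1],[0,0,0.1],[0,0,0.1],[0,0,0.05],[0,0,0],[0,0,0]],"spin":[0,0,0,0,0,0,0,0]}' 15
```

```text
time_s: 15.75
ee_pos: [594.0, 65.7, 135.6]
ee_rot: [180.0, -0.1, 178.4]
force: [-0.8, -0.2, -2.0]
gripper_width: 17.7
gripper_force: 15.0
```

```bash
python3 -m jog '{"jaw":[10,10,10,10,10,10,10,10],"slide":[[0,0,0.12],[0,0,0.12],[0,0,0.12],[0,0,0.1],[0,0,0.08],[0,0,0.05],[0,0,0.03],[0,0,0]],"spin":[0,0,0,0,0,0,0,0]}'
```

```text
time_s: 16.55
ee_pos: [593.9, 65.6, 117.5]
ee_rot: [-180.0, -0.0, 178.4]
force: [-4.1, -1.1, 3.7]
gripper_width: 17.3
gripper_force: 17.4
```

```bash
python3 -m jog '{"jaw":[10,10,10,10],"slide":[[0,0,0.04],[0,0,0.04],[0,0,0],[0,0,0]],"spin":[0,0,0,0]}'
```

```text
time_s: 16.95
ee_pos: [594.1, 65.7, 115.0]
ee_rot: [180.0, -0.0, 178.4]
force: [-4.3, -0.9, 4.4]
gripper_width: 17.6
gripper_force: 17.1
```

```bash
python3 -m jog '{"jaw":[10,10,10],"slide":[[0,0,0.05],[0,0,0],[0,0,0]],"spin":[0,0,0]}'
```

```text
time_s: 17.25
ee_pos: [594.7, 65.8, 114.9]
ee_rot: [180.0, 0.1, 178.4]
force: [-5.9, 0.1, 10.2]
gripper_width: 17.6
gripper_force: 16.8
```

```bash
python3 -m jog '{"jaw":[30,40,40,40,40],"slide":[[0,0,0],[0,0,0],[0,0,0],[0,0,0],[0,0,0]],"spin":[0,0,0,0,0]}'; python3 -m jog '{"jaw":[40,40,40,40,40,40],"slide":[[0.3,0,0],[0.7,0,0],[1,0,0],[0.7,0,-0.5],[0,0,-0.5],[0,0,0]],"spin":[0,0,0,0,0,0]}'; python3 snap.py w6; python3 - <<'E'
import cv2,numpy as np
from workcell import env
b=env.grab_frame("scene")[150:270,220:420,::-1]
a=cv2.imread("pics/w6.png")
cv2.imwrite("pics/w6c.png",np.vstack([cv2.resize(a,(480,300)),cv2.resize(b,(480,288),interpolation=cv2.INTER_CUBIC)]))
E
```

```text
time_s: 17.75
ee_pos: [595.1, 65.6, 113.3]
ee_rot: [180.0, 0.1, 178.4]
force: [-1.4, -1.1, 0.1]
gripper_width: 40.0
gripper_force: 0.7
time_s: 18.35
ee_pos: [514.7, 68.6, 145.6]
ee_rot: [179.9, 0.4, 178.4]
force: [0.2, 0.7, 0.7]
gripper_width: 40.1
gripper_force: 0.0
```

View pics/w6c.png

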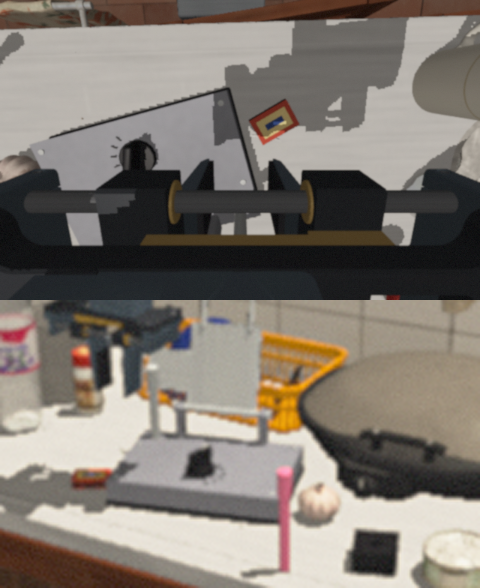

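The pin stands upright in the socket, clear of the fingers, and the cover is up. Next is the knob. Its bar lies at world yaw about −7°, so the tool yaw should be 173°.

```bash
python3 - <<'E'
from h import *
print("head top expected in scene",proj(env.camera_model("scene"),np.array([593.7,65.8,150.])),"seen ~283.8,177.5")
E
python3 plan.py 524.5 -50.5 120 173 6
```

```text
head top expected in scene [283.01958032 176.71442598] seen ~283.8,177.5
[-0.08, -0.66, 0.13] 0.11
[-0.09, -0.66, 0.13] 0.11
[-0.1, -0.66, 0.13] 0.11
[-0.11, -0.65, 0.13] 0.11
[-0.12, -0.65, 0.13] 0.11
[-0.13, -0.65, 0.13] 0.11
```

```bash
python3 -m jog '{"jaw":[40,40,40,40,40,40,40,40],"slide":[[-0.08,-0.4,0],[-0.09,-0.7,0.1],[-0.1,-0.9,0.2],[-0.11,-0.9,0.2],[-0.12,-0.7,0.2],[-0.13,-0.35,0.1],[0,0,0],[0,0,0]],"spin":[0.11,0.11,0.11,0.11,0.11,0.11,0,0]}'; python3 plan.py 524.5 -50.5 56 173 3; python3 snap.py w7; python3 - <<'E'
# numeric check of bar: white pointer line pixels near the knob
import cv2,json; from h import *
C=json.load(open("pics/w7.json"));a=cv2.imread("pics/w7.png").astype(int)
c=proj(C,np.array([524.5,-50.5,76.]));print("knob px",c)
x0,y0=c.astype(int);w=a[y0-40:y0+45,x0-40:x0+40].mean(2)
for r in w[::5,::4]: print(' '.join(f'{int(v):3d}' for v in r))
E
```

```text
time_s: 19.25
ee_pos: [524.5, -51.4, 119.1]
ee_rot: [180.0, -0.0, 173.1]
force: [0.5, 0.1, 0.1]
gripper_width: 39.7
gripper_force: 0.0
[0.0, 0.01, 0.7] 0.0
[0.0, 0.01, 0.7] 0.0
[0.0, 0.01, 0.7] 0.0
knob px [321.41100275 217.49470519]
 88  81  52  88  89  88  87  87  88  83  71  81  88  88  87  87  87  88  88  86
 89  89  87  69  89  87  79  25  23  14   8   8  18  28  82  85  86  98 125 139
 88  87  85  87  87  56  68  20  25  17  10  14  21  21  25  59  86  93  86 127
 41  39  84  87  61  18  30  19  22  17  19  13  22  23  20  22  76  86  84  86
 89  96 161 164  30  23  22  24  24  15  15  18  19  22  25  22  25 152 148 139
147 168 166 158  66  72  78  17  20  21  19  20  20  23  19  22  22 143 156 157
106 114 165 160  86  87  83  62  23  20  19  17  26  22  21  23  45 154 157 157
163 165 165 166  80  84  83  79  67  15  19  19  13  35  60  56  56 158 159 158
 18 135 146 163 136  82  80  79  59  18  20  23  18  24  58  57 144 159 159 126
 20 101 161 164 163 122  78  75  54  18  39  17  18  22  59 144 155 153 159 124
 13 131 166 164 157 158 159  88  52  27 118  19  46 100 159 158 158 118 100 121
 18 131 167 154 116 163 164 160 104  93 188  32 160 159  95 157 159 159 159 118
 17 112 166 166 165 165 164 105  69 109 186  33 160 159 146 135 158 158 158 101
 11 109 165 164 163 163 163 147 117  87 142  65 158 159 161 158 157 158 159 101
 12  93 164 163 162 162 162 162 161 162 161 160 160 158 158 158 157 159 160  86
 22  80 155 156 156 155 152 152 153 153 153 151 152 151 150 151 151 151 149  74
 50  50  49  49  49  51  50  50  47  51  51  48  51  49  51  50  48  52  51  53
```

```bash
python3 -m jog '{"jaw":[40,40,40,40,40,8,8,8,8,8],"slide":[[0,0.02,0.6],[0,0,0.7],[0,0,0.6],[0,0,0.2],[0,0,0],[0,0,0],[0,0,0],[0,0,0],[0,0,0],[0,0,0]],"spin":[0,0,0,0,0,0,0,0,0,0]}' 15; python3 -c "
from h import *
s=env.state();print(s['torque'],s['force'])"
```

```text
time_s: 20.3
ee_pos: [524.9, -51.5, 57.0]
ee_rot: [-180.0, 0.1, 173.1]
force: [0.2, -2.5, 3.0]
gripper_width: 9.8
gripper_force: 15.0
[-0.40151597 -0.02998462 -0.01565074] [ 0.18494661 -2.45179431  2.96521365]
```

```bash
cat > tq.py <<'E'
from h import *
s=env.state();print("Tz %.3f"%s['torque'][2],"yaw %.2f"%s['ee_rot'][2],"grip",s['gripper_width'].round(1) if hasattr(s['gripper_width'],'round') else s['gripper_width'],"F",s['force'].round(1))
E
Z8='[0,0,0]'; python3 -m jog '{"jaw":[8,8,8,8,8,8],"slide":[[0,0,0],[0,0,0],[0,0,0],[0,0,0],[0,0,0],[0,0,0]],"spin":[0.5,0.5,0.5,0.5,0.5,0]}' >/dev/null; python3 tq.py; python3 -m jog '{"jaw":[8,8,8,8],"slide":[[0,0,0],[0,0,0],[0,0,0],[0,0,0]],"spin":[0.5,0.5,0.5,0]}' >/dev/null; python3 tq.py
```

```text
Tz 0.074 yaw 153.15 grip 9.847304588686825 F [-0.2 -4.9  3.6]
Tz 0.078 yaw 141.20 grip 10.260495072983963 F [-1.7 -5.7  4.3]
```

```bash
for i in 1; do python3 -m jog '{"jaw":[8,8,8],"slide":[[0,0,0],[0,0,0],[0,0,0]],"spin":[0.4,0.3,0]}' >/dev/null; python3 tq.py; python3 -m jog '{"jaw":[8,8,8],"slide":[[0,0,0],[0,0,0],[0,0,0]],"spin":[0.3,0.3,0]}' >/dev/null; python3 tq.py; done
```

```text
Tz -0.019 yaw 135.63 grip 9.776911059198392 F [-1.1 -5.9  4.3]
Tz 0.060 yaw 130.83 grip 9.747346539300041 F [-1.4 -6.5  3.6]
```

```bash
python3 -m jog '{"jaw":[8,8,8],"slide":[[0,0,0],[0,0,0],[0,0,0]],"spin":[0.3,0.3,0]}' >/dev/null; python3 tq.py
```

```text
Tz -0.000 yaw 126.03 grip 9.949772263414223 F [-1.1 -7.1  4.5]
```

```bash
cat > tq.py <<'E'
from h import *
v=[]
for i in range(8):
    s=env.state();v.append(np.r_[s['torque'][2],s['ee_rot'][2],s['force']]);env.grab_frame("wrist")
v=np.array(v);print("t %.2f Tz %.3f +-%.3f yaw %.2f"%(s['time_s'],v[:,0].mean(),v[:,0].std()/8**.5,v[:,1].mean()),"F",v[:,2:].mean(0).round(1))
E
python3 -m jog '{"jaw":[8,8],"slide":[[-0.03,-0.025,0],[0,0,0]],"spin":[0,0]}' >/dev/null; python3 tq.py;  python3 -m jog '{"jaw":[8,8,8],"slide":[[0,0,0],[0,0,0],[0,0,0]],"spin":[0.3,0.3,0]}' >/dev/null; python3 tq.py
```

```text
t 22.75 Tz 0.046 +-0.010 yaw 125.99 F [-1.6 -3.4  5.7]
t 23.45 Tz 0.028 +-0.009 yaw 121.19 F [-1.4 -3.6  5.7]
```

```bash
python3 -m jog '{"jaw":[8,8,8],"slide":[[0,0,0],[0,0,0],[0,0,0]],"spin":[0.3,0.3,0]}' >/dev/null; python3 tq.py;  python3 -m jog '{"jaw":[8,8,8],"slide":[[0,0,0],[0,0,0],[0,0,0]],"spin":[0.3,0.3,0]}' >/dev/null; python3 tq.py
```

```text
t 24.15 Tz 0.034 +-0.012 yaw 116.40 F [-1.6 -3.9  5.6]
t 24.85 Tz 0.028 +-0.008 yaw 111.60 F [-2.2 -3.9  6. ]
```

```bash
python3 -m jog '{"jaw":[8,8,8],"slide":[[0,0,0],[0,0,0],[0,0,0]],"spin":[0.3,0.3,0]}' >/dev/null; python3 tq.py;  python3 -m jog '{"jaw":[8,8,8],"slide":[[0,0,0],[0,0,0],[0,0,0]],"spin":[0.3,0.3,0]}' >/dev/null; python3 tq.py
```

```text
t 25.55 Tz 0.068 +-0.008 yaw 106.81 F [-2.3 -4.   6.3]
t 26.25 Tz 0.082 +-0.010 yaw 102.02 F [-2.7 -4.5  6.7]
```

```bash
python3 -m jog '{"jaw":[8,8,8],"slide":[[0,0,0],[0,0,0],[0,0,0]],"spin":[0.3,0.3,0]}' >/dev/null; python3 tq.py
```

```text
t 26.95 Tz 0.106 +-0.009 yaw 97.23 F [-3.  -4.2  6.6]
```

```bash
python3 -m jog '{"jaw":[8,8,8,8],"slide":[[0,0,0],[0,0,0],[0,0,0],[0,0,0]],"spin":[0.3,0.3,0,0]}' >/dev/null; python3 tq.py; python3 -m jog '{"jaw":[8,8,8,8,8,8],"slide":[[0,0,0],[0,0,0],[0,0,0],[0,0,0],[0,0,0],[0,0,0]],"spin":[-0.4,-0.4,-0.4,-0.4,0,0]}' >/dev/null; python3 tq.py
```

```text
t 27.75 Tz 0.157 +-0.007 yaw 92.44 F [-3.1 -4.5  6.8]
t 28.75 Tz 0.054 +-0.010 yaw 105.22 F [-2.8 -4.   6.4]
```

```bash
python3 -m jog '{"jaw":[20,30,30,30,30,30,30,30,30,30],"slide":[[0,0,0],[0,0,0],[0,0,0],[0,0,-0.4],[0,0,-1],[0,0,-1],[0,-0.5,-1],[0,-1,-0.5],[0,-0.5,0],[0,0,0]],"spin":[0,0,0,0,0,0,0,0,0,0]}'; python3 snap.py w8; python3 - <<'E'
import cv2,json; from h import *
C=json.load(open("pics/w8.json"));a=cv2.imread("pics/w8.png").astype(int)
c=proj(C,np.array([524.5,-51.,76.]));print("knob px",c,"socket/head px",proj(C,np.array([593.7,65.8,40.])),proj(C,np.array([593.7,65.8,150.])))
x0,y0=c.astype(int);w=a[y0-40:y0+45,x0-40:x0+40].mean(2)
for r in w[::5,::4]: print(' '.join(f'{int(v):3d}' for v in r))
S=env.camera_model("scene");b=cv2.cvtColor(env.grab_frame("scene"),cv2.COLOR_RGB2GRAY).astype(int)
h=proj(S,np.array([593.7,65.8,150.])).astype(int);print("scene head",h)
for r in b[h[1]-10:h[1]+40:3,h[0]-14:h[0]+15:2]: print(' '.join(f'{v:3d}' for v in r))
E
```

```text
time_s: 29.8
ee_pos: [464.7, -67.8, 173.6]
ee_rot: [-180.0, -0.0, 105.1]
force: [0.4, -0.3, -0.2]
gripper_width: 30.1
gripper_force: 0.0
knob px [393.17961722 197.85234989] socket/head px [499.36012096  84.62812106] [604.42234847  66.71009979]
176 178 178 180 177 137 100 143 174 176 175 176 175 175 175 174 172 174 173 173
178 179 179 179 179 171 100  98 154 177 173 173 174 174 176 173 172 176 174 172
182 179 179 180 178 139  98  86  77  90 124 167 175 176 175 174 175 175 176 174
181 178 179 180 110  50  59  12  14  17  64  60 159 177 175 138 147 174 175 175
181 180 181 115  38  93  73  11  33  64  65  85  80 155 174 172 175 174 175 177
181 182 183  55  93  97  84  20  26  73  69  84  86  80 175 171 174 173 175 175
180 180 162  55 101  99  96  20  22  74  73  76  88  86 171 166 166 174 174 175
181 181 176  67 102 101 101  24  22  73  73  72  90  85 173 177 176 176 174 174
183 183 182 127 103 103 102  37  11  68  76  60  91 101 175 124 137 177 177 177
166 137 179 178  96 104 104  73   8  58 119  50  90 174 177 177 178 178 176 177
180 183 184 181 182 114 101  96  15  53 223  60 178 160 
[... 844 characters left out ...]
 139 139 141 147 129  76  71  77  74  78
225 227 227 217 140 193 147 137 139 127  80  71  76  75  75
227 227 225 229 169 134 141 136 147 139  81  74  74  75  75
224 225 227 226 206 136 135 133 155 155 114  75  75  73  75
226 226 225 224 225 228 216 138 145 157 120  74  71  77  72
227 225 226 225 227 225 219 138 148 225 228 217 129  95 130
226 227 228 228 227 227 222 145 138 221 228 230 158  98 167
226 227 226 228 227 228 223 147 138 222 228 229 163  94 164
227 227 226 228 227 188 153 134 136 164 155 152 123 102 146
225 225 225 226 190 154 124 121 119 114  92  79  82  87  80
225 226 222 187 163 162 168 167 167 166 167 169 168 170 154
219 218 179 167 166 169 170 164 167 167 167 168 170 166  82
```

The pointer now points to the unit's −y, so the knob is at its stop. Before handing in I'll check the pin head and the cover numerically.

```bash
python3 - <<'E'
import cv2,json; from h import *
C=json.load(open("pics/w8.json"));a=cv2.imread("pics/w8.png").mean(2)
S=env.camera_model("scene")
for z in(40,60,100,145,150,155): print(z,proj(C,np.array([593.7,65.8,z])).round(1),proj(S,np.array([593.7,65.8,z])).round(1))
print("cols 575-638, rows 50-85")
for y in range(48,88,3): print(y,' '.join(f'{int(v):3d}' for v in a[y,572:640:3]))
u=np.array([.973,.23]);hx=np.array([593.7,65.8])+13*u-98*np.array([-.23,.973])
for th in(1.2,1.3,1.4,1.5): print(th,"cover handle px scene",proj(S,np.r_[hx-170*np.cos(th)*u,85+170*np.sin(th)]).round(1),"wrist",proj(C,np.r_[hx-170*np.cos(th)*u+30*np.array([-.23,.973]),85+170*np.sin(th)]).round(1))
g=cv2.cvtColor(env.grab_frame("scene"),cv2.COLOR_RGB2GRAY)
for y in range(110,170,4): print(y,' '.join(f'{v:3d}' for v in g[y,285:345:3]))
E
```

```text
40 [499.4  84.6] [284.8 205.5]
60 [512.3  82.4] [284.5 200.4]
100 [544.6  76.9] [283.8 190. ]
145 [597.  68.] [283.1 178.1]
150 [604.4  66.7] [283.  176.7]
155 [612.2  65.4] [282.9 175.4]
cols 575-638, rows 50-85
48 207 206 203 197 172 142 102  80  75  75  74  77  75  76  75  76  77  76  76  76  76  74  76
51 207 194 100  80  74  75  78  77  80 130 174 185 197 160  91  75  74  75  75  73  75  75  75
54 206 167  74  79  82  84  86  95 170 203 205 204 203 203 197 104  76  75  75  77  76  76  75
57 156 109  86  86  86  86  90 186 205 205 206 206 206 207 205 161  77  73  76  76  74  74  76
60  83  82  85  83  81  83 141 202 205 206 207 208 208 206 206 198  84  76  74  76  75  78  75
63  80  82  81  80  79  92 194 204 205 205 205 206 206 208 208 202  85  74  75  78  75  76  74
66  75  77  76  76  74 115 203 202 201 202 203 204 205 205 205 199  78  75  74  77  75  76  74
69  76  74  77  76  77 130 208 205 206 204 203 202 202 203 203 176  75  76  75  76  78  76  76
72  75  76  77  77  73 140 212 206 208 206 206 206 206 205 199 105  76  74  76  77  76  75  77
75  75  78  77  75  74  95 202 2
[... 1242 characters left out ...]
 135 148 121 139 146 139 115
138  43  32  30  40  38  59  77  81 121 126 138 150 156 162 154 115 132 136 136 110
142  80  77  74  88  92 100  91 158 157 157 159 160 158 159 158 141 137 131 141 146
146  79  77  73  74  62  70  79 108 105 106 145 159 156 159 159 155 160 140 153 155
150  77  77  74  79  64  67  69  65  47  49 127 151 154 139 137 142 147 137 152 153
154  75  76  77  78  67  93  67  57  76  74 140 153 125 154 154 155 155 141 152 150
158  73  75  81  77  71  75  71  74  67  72 124 154 132 152 155 155 154 137 153 153
162  63  61  65  57  66  75  69 121  84 120 122 107 131 171 157 158 151 138 152 150
166  49  52  47  59  69  59  66  93 126 136 135 135 136 136 119 116 119 130 146 156
```

```bash
for i in 1 2 3; do python3 -m jog '{"jaw":[30,30,30,30,30,30,30,30,30,30],"slide":[[0,0,0],[0,0,0],[0,0,0],[0,0,0],[0,0,0],[0,0,0],[0,0,0],[0,0,0],[0,0,0],[0,0,0]],"spin":[0,0,0,0,0,0,0,0,0,0]}' | head -1; done; python3 -c "
from workcell import env
print(env.job_done())"
```

```text
time_s: 30.95
time_s: 31.95
time_s: 32.95
the job is handed in; nothing more can be done
None
```

I handed the job in at about 33 s, with the pin home in the socket propping the cover open and the knob snug to its stop (about 0.16 N m), then released. The verdict was not shown, and I confirmed the cover's final angle only indirectly, from the seated pin.

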